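# Fit the outer brake pad

### The job

Take the plain new brake pad (the one without the wear-indicator tongue) out of the carton and slide it down through the window of the brake caliper into the empty place on the outer side of the disc, lining towards the disc. Press it gently past the sprung clips until both of its ears sit fully home on their ledges, let go, and leave the other pad and everything else on the bench where they are.

Things in the scene. Friction and masses are not known exactly. Their poses are not given: they have to be found in the camera images.
- pad_plain: New brake pad WITHOUT tongue, standing on its long edge in a carton groove. Origin: middle of its bottom edge, mid-thickness; x along its length, z up to its top edge, -y out of the lining face. Steel back plate 116 long, 6.5 thick (y +2 to +8.5); black lining y -8.5 to +2, so 17 thick. Plate 50 high, middle 80 mm 56 high; lining 50 high. Ears 10 mm beyond each end, z 34 to 50. 0.42 kg.
- lining (a point): Middle of the plain pad's lining face, 25 mm above its bottom edge (pad frame 0, -8.5, 25 mm).
- pad_tongue: The other new pad, same size and axes, standing in the other groove; told apart by a bent sheet-steel tongue (16 mm wide) on its back that stands 16 mm above its top. Not to be used.
- carton: Open low cardboard carton 170 x 180 mm, walls 34 mm high, fixed. Origin under its centre. Two grooves along its y axis, at x = -38 and +38 mm, each hold one pad; groove ribs reach 28 mm up, groove floor 6 mm up. Linings face its -x, so the pad's x axis lies along its -y. Either pad can be in either groove.
- caliper: Fixed aluminium caliper over a 280 mm disc held upright in a vice. Origin: disc centre; y along the axle, outwards; z radial through the caliper's middle, leaning 30 deg from vertical to the robot; x across. Disc faces y = -12, +12, rim z = 140. Shoulders beyond y = 31 (and -31) end at z = 143; end bridges at |x| > 69.5 rise to z = 172. Inner pad (y < 0) is already in.
- seat (a point): Where the plain pad's origin lies once home, with the caliper's axes: (0, 21.5, 92) in the caliper. The place is 19 mm wide in y (pad 17), 139 in x at the ears (136), 118 below them (116), small lead-ins on top. Sprung clips at both ends grip the plate's ends over the last 24 mm (resisting some 5 to 15 N) and hold it when let go; then the ears stop hard on ledges. Pad top is then at z = 148.
- spray_can: Loose spray can, 66 mm across, 190 mm tall, standing; origin under its centre. Leave alone.
- wrench: Loose steel wrench 190 mm long lying on the bench; origin under its middle, x along it. Leave alone.
- worn_pad: Old worn pad lying flat, 136 x 58 x 10 mm; origin under its middle. Leave alone.
Things that resemble listed ones, but are neither listed nor needed, are in the scene too. Leave any green, pink or red look-alike of the pad_plain alone.

How it is judged:
At the end, for the whole second after the job is handed in: Plain pad in the outer place, lining to the disc, its origin within 2 mm above the seat point and 3 mm beside it, within 0.06 rad of its axes, at rest; never pressed on the caliper with over 80 N; other things moved less than 20 mm (z of pad_plain in the frame of seat between -0.003 and 0.002 m and x of pad_plain in the frame of seat between -0.003 and 0.003 m and y of pad_plain in the frame of seat between -0.003 and 0.003 m and y of lining in the frame of seat below -0.004 m and angle between the z axis of pad_plain and the z axis of seat, either way round below 0.06 rad and angle between the x axis of pad_plain and the x axis of seat, either way round below 0.06 rad and linear speed of pad_plain below 0.01 m/s and distance of each of pad_tongue, spray_can, wrench, worn_pad from where it was at the start of the episode below 0.02 m); the robot touches nothing.
It fails at once if the other new pad or a bystander is moved by more than 20 mm (distance of any of pad_tongue, spray_can, wrench, worn_pad from where it was at the start of the episode above 0.02 m).
It fails at once if the pad is pressed against the caliper with over 80 N (contact force between pad_plain and caliper above 80 N).
It also fails if it takes over 48 s, if anything falls off the work surface, if the arm or the gripper's body presses on something with over 40 N, if the wrist force passes 120 N, or if a joint passes its speed limit or range.

### The arm

A 6-joint arm with a two-finger parallel gripper is mounted at the origin on the work surface. World frame = base frame: x ahead of the robot, y to its left, z up, the work surface at z = 0. Lengths are in m, angles in rad, forces in N, time in s.
With the tool pointing down it reaches from about 0.35 to 0.95 m from the base axis. Payload 17.4 kg.
Tool frame: the origin (TCP) lies midway between the tips of the shut fingers; the grasp point (between the pads) lies 19 mm behind it (arm.grip_depth is the distance from the TCP to the grasp point, in m); z points along the fingers, y is the line along which they close (so a half turn about z gives the same grasp; the last joint's range is limited). The gripper opens to 93 mm and grips with 3 to 60 N. Pads are 15 mm wide; open, the fingers measure 128 mm over their backs; the gripper's body (75 mm by 188 mm) begins 65 mm behind the grasp point.
Start: joints at [-1.175, 0.116, 1.442, -0, 1.584, -0.038], TCP at [0.284, -0.612, 0.219] pointing down, gripper open.
Joint ranges: [-2.83, 2.83], [-0.83, 2.19], [0.07, 2.5], [-1.14, 4.28], [0.01, 3], [-2.97, 2.97]. Speed limits (rad/s): [1.89, 1.89, 2.22, 3.14, 3.14, 3.14].

### API

Orientations are given as [roll, pitch, yaw] about the fixed x, y, z axes, in that order (R = Rz(yaw) Ry(pitch) Rx(roll)).
In Python, from cell import arm gives the robot as it stands. The module is installed in compiled form; this text tells all that it offers.
- The arm moves only by the shell command python3 -m inch 'ROWS' [FORCE]. ROWS is JSON, a list of rows, each a list of 3 entries, a list of its own where there are three numbers: the turn, a rotation vector about the world's x, y, z in degrees, then the shift along the world's x, y, z in mm, then the opening, from 0 (shut) to 1 (fully open). A call has exactly 8 rows; each row is the pose to reach, as a shift and turn from the pose commanded when the call began; what a row does not reach only later rows make up. A row lasts 1/10 s, in which the tool goes at most 50 mm and 8.59 degrees, less where a joint would pass 70% of its speed; a pose out of reach is approached as far as the arm can. A call with a gripper value outside its range is refused whole. The fingers move at their own pace and stop on an object; FORCE is the grip in N (left out, the last holds). Time passes only in rows, so rows that repeat a pose let the fingers close, or fill a call up. It gives the time, the measured TCP pose, the force, the opening and the grip force at its end, in the units of the state.
- arm.get_obs(): the state, without advancing time (a new reading comes with each control period).
- arm.read_camera(name): name is "scene" or "top"; returns a dict with "image" (400x640x3 uint8, red, green, blue), "intrinsics" (3x3 intrinsics, pixels), "xyz" and "rotation" of the camera in the world. Camera axes: x right, y up, looking along -z (the intrinsics and any distortion apply to the point x, -y, -z); pixel columns grow to the right and rows downward; lengths in m; the calibration is good to about 2 mm. A picture is of the moment at which its call begins. There is no depth.
- arm.close_job(): hands the job in; it is judged then, once.
The state is a dict: "time": time; "qpos": joint angles; "joint_velocities": joint speeds; "effort": joint torques, N m; "tcp_pos": TCP position; "ee_rot": TCP orientation; "force": force on the tool from outside, world axes, zero at the start; "moment": the same for the moment, N m; "opening": finger opening in m; "finger_force": force on a finger pad.
Only numpy, scipy, OpenCV 4.12 (cv2) and the standard library are available. Lean on these libraries where they do the work, as an engineer would, in place of code of your own. Each camera call takes 0.05 s, during which the arm holds its last target. There are 200 camera calls.

## Working session

There is one attempt and no reset: what is moved stays moved. The work goes in short steps, Python scripts to look and compute and a shell command to move; the robot and the scene stay as the last step left them, time stands still between calls to the robot, and variables do not carry over. Pictures are saved under pics/ and viewed, at most 10 in all, crops included, and the job is handed in when it is done.

```bash
mkdir -p pics; python3 - <<'E'
from cell import arm
import cv2,pickle,numpy as np
o=arm.get_obs();print({k:np.round(v,3).tolist() for k,v in o.items()},arm.grip_depth)
d={}
for n in("scene","top"):
    c=arm.read_camera(n);d[n]=c;cv2.imwrite(f"pics/{n}0.png",c["image"][:,:,::-1]);print({k:np.round(v,3).tolist() for k,v in c.items() if k!="image"})
pickle.dump(d,open("c0.pkl","wb"))
E
```

```text
{'time': 0.0, 'qpos': [-1.175, 0.116, 1.442, 0.0, 1.584, -0.038], 'joint_velocities': [0.001, -0.001, -0.002, -0.002, 0.002, 0.001], 'effort': [-0.001, -72.126, -62.261, 0.078, 0.024, -0.0], 'tcp_pos': [0.284, -0.612, 0.218], 'ee_rot': [-3.14, -0.0, 0.434], 'force': [0.698, 1.12, -0.013], 'moment': [0.041, -0.04, 0.0], 'finger_force': 0.0, 'opening': 0.093} 0.0188
{'intrinsics': [[457.849, 0.0, 308.263], [0.0, 457.849, 195.883], [0.0, 0.0, 1.0]], 'xyz': [1.325, -0.117, 1.228], 'rotation': [0.654, -0.014, 1.398]}
{'intrinsics': [[446.343, 0.0, 319.762], [0.0, 446.343, 207.801], [0.0, 0.0, 1.0]], 'xyz': [0.324, 0.061, 1.378], 'rotation': [0.153, -0.018, -1.581]}
```

View pics/scene0.png

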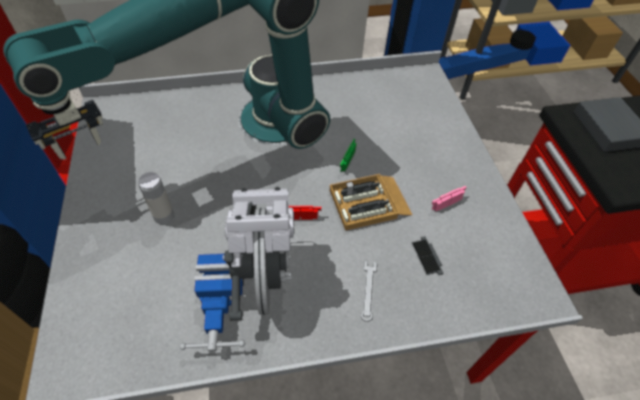

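View pics/top0.png

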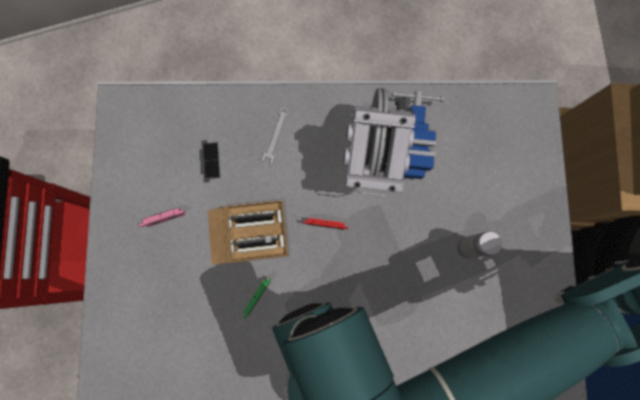

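The scene camera shows the carton near (365,200) and the caliper near (258,215). The top camera shows the carton near (255,232) and the caliper near (380,150). Red, green and pink decoys lie around them. I'll look at enlarged crops next.

```bash
cat > h.py <<'E'
import numpy as np,cv2,pickle
from scipy.spatial.transform import Rotation as R
def rot(c): return R.from_euler('xyz',c["rotation"]).as_matrix()
def ray(c,uv):
    K=c["intrinsics"];p=np.linalg.inv(K)@[uv[0],uv[1],1.];return rot(c)@np.array([p[0],-p[1],-p[2]])
def plane(c,uv,z):
    d=ray(c,uv);o=np.array(c["xyz"]);return o+d*(z-o[2])/d[2]
def tri(c1,u1,c2,u2):
    a,b=np.array(c1["xyz"]),np.array(c2["xyz"]);d,e=ray(c1,u1),ray(c2,u2)
    s=np.linalg.lstsq(np.c_[d,-e],b-a,rcond=None)[0];p,q=a+s[0]*d,b+s[1]*e
    return (p+q)/2,np.linalg.norm(p-q)
def proj(c,p):
    v=rot(c).T@(np.array(p)-c["xyz"]);w=c["intrinsics"]@[v[0],-v[1],-v[2]];return w[:2]/w[2]
def crop(im,u,v,w,h,k): return cv2.resize(im[v:v+h,u:u+w,::-1],None,fx=k,fy=k,interpolation=cv2.INTER_CUBIC)
E
python3 - <<'E'
from h import *
d=pickle.load(open("c0.pkl","rb"));s,t=d["scene"]["image"],d["top"]["image"]
cv2.imwrite("pics/a.png",np.vstack([crop(s,320,165,100,75,8)[:,:800]]))
cv2.imwrite("pics/b.png",np.vstack([crop(t,200,193,100,75,8)]))
cv2.imwrite("pics/c.png",np.hstack([crop(t,340,83,80,120,5),crop(s,220,175,80,120,5)]))
E
```

```text
(no output)
```

View pics/a.png

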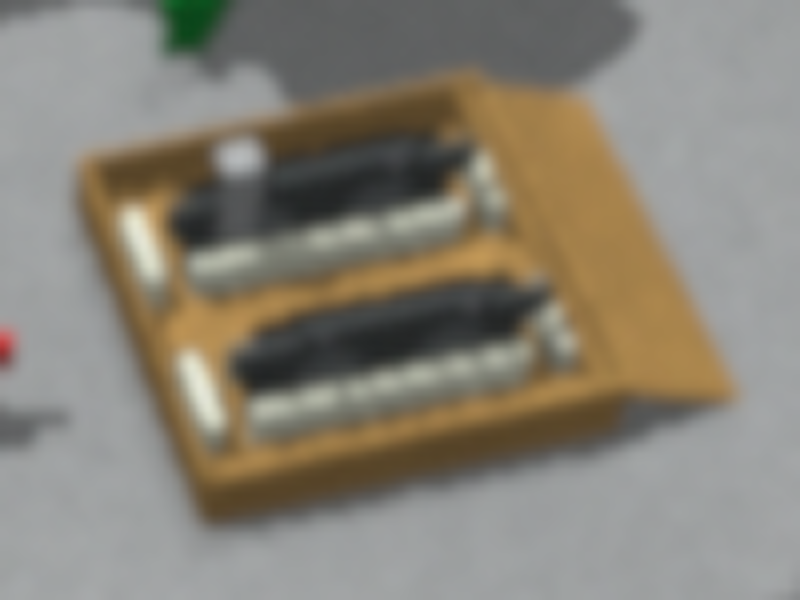

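View pics/b.png

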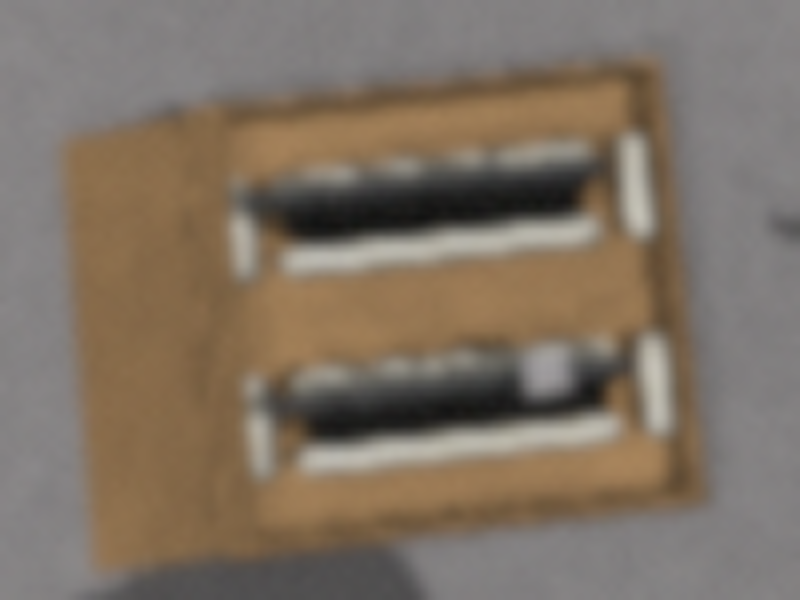

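View pics/c.png

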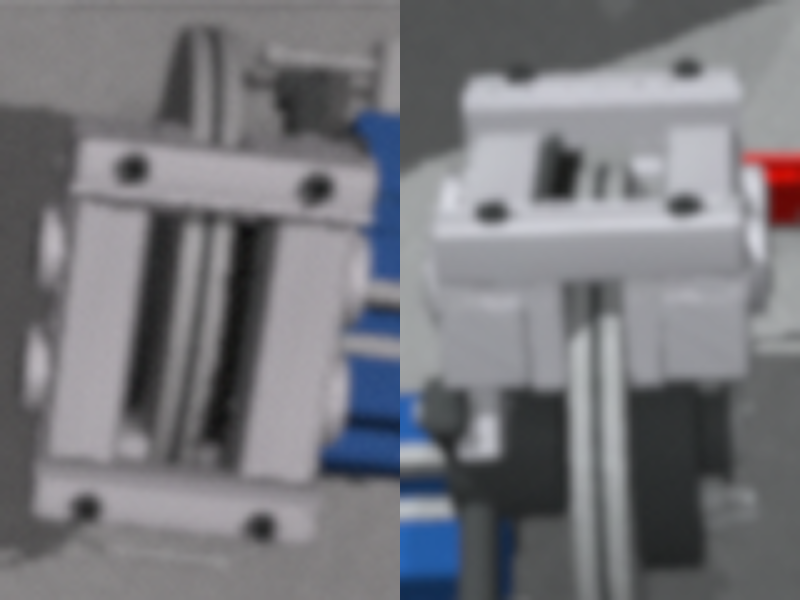

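The tongue pad is in the groove nearer the robot; its tongue top is at crop b (547,372). The plain pad is in the farther groove, with its ears ending near crop b (243,192) and (610,165), and its lining faces the robot. The caliper's empty place is on the left of the disc, which is +y. Crop c shows four bolts: at (132,168), (317,187), (85,507) and (262,527) in the top half, and at (120,72), (287,67), (90,210) and (285,203) in the scene half.

```bash
python3 - <<'E'
from h import *
d=pickle.load(open("c0.pkl","rb"));s,t=d["scene"],d["top"]
def full(p,u0,v0,k): return np.array([u0+(p[0]+.5)/k-.5,v0+(p[1]+.5)/k-.5])
def blob(c,p,r=3):
    g=c["image"].mean(2);u,v=np.round(p).astype(int);w=g[v-r:v+r+1,u-r:u+r+1]
    m=np.clip(150-w,0,None);y,x=np.mgrid[v-r:v+r+1,u-r:u+r+1];return np.array([(m*x).sum(),(m*y).sum()])/m.sum()
T=[(132,168),(317,187),(85,507),(262,527)];S=[(120,72),(287,67),(90,210),(285,203)]
# top: up = far(+x), left=+y ; scene looks back at robot: near-camera = far(+x), right=+y
S=[S[3],S[2],S[1],S[0]]
P=[]
for a,b in zip(T,S):
    ta=blob(t,full(a,340,83,5));sb=blob(s,full(b,220,175,5),2)
    p,e=tri(t,ta,s,sb);P.append(p);print(ta.round(1),sb.round(1),p.round(4),round(e,4))
P=np.array(P);m=P.mean(0);X=(P[0]+P[1]-P[2]-P[3])/2;Y=(P[0]+P[2]-P[1]-P[3])/2
print("mean",m.round(4),"X",X.round(4),"Y",Y.round(4),"yawX",np.degrees(np.arctan2(X[1],X[0])),"yawY",np.degrees(np.arctan2(-Y[0],Y[1])),"tilt",np.degrees(np.arctan2(X[2],np.hypot(X[0],X[1]))))
L,Rr=[plane(t,full(p,200,193,8),.056) for p in((243,197),(610,165))]
print("pad ears",L,Rr,(L+Rr)/2,np.linalg.norm(L-Rr),np.degrees(np.arctan2(*(L-Rr)[[1,0]]))-90)
sl,sr=[plane(s,full(p,320,165,8),.052) for p in((235,360),(550,290))];print("scene ears",sl,sr,(sl+sr)/2)
g=t["image"].mean(2)
for w in("top",): print(np.round(g[213:228,228:280:1]).astype(int)[::1,:].tolist().__repr__()[:0])
mm=[plane(t,full(p,200,193,8),.034) for p in((660,65),(705,498))];print("carton right corners",mm)
E
```

```text
[366.1 116.4] [276.7 215.6] [ 0.7057 -0.0726  0.3454] 0.0035
[402.9 120.4] [238. 217.] [ 0.6953 -0.1621  0.3455] 0.0027
[356.7 184.6] [277.  187.9] [ 0.5554 -0.0554  0.2594] 0.0029
[391.8 188.4] [243.9 188.6] [ 0.5445 -0.1441  0.2611] 0.0043
mean [ 0.6252 -0.1086  0.3029] X [ 0.1506 -0.0176  0.0852] Y [ 0.0107  0.0891 -0.0009] yawX -6.675762033771716 yawY -6.820950748848428 tilt 29.336906273152312
pad ears [0.50084459 0.30203933 0.056     ] [0.51179507 0.16581773 0.056     ] [0.50631983 0.23392853 0.056     ] 0.1366610269448884 4.595964556870911
scene ears [0.51446372 0.17291548 0.052     ] [0.50113925 0.30610213 0.052     ] [0.50780149 0.2395088  0.052     ]

carton right corners [array([0.55327045, 0.14871967, 0.034     ]), array([0.38879664, 0.13150889, 0.034     ])]
```

```bash
python3 -m inch '[[[0,0,8],[0,0,45],1],[[0,0,16],[0,30,80],0.5],[[0,0,24],[10,70,110],0.45],[[0,0,32],[20,115,130],0.45],[[0,0,40],[30,160,140],0.45],[[0,0,48],[42,205,140],0.45],[[0,0,56],[55,250,140],0.45],[[0,0,64],[68,295,140],0.45]]' 30; python3 -m inch '[[[0,0,2],[10,48,0],0.45],[[0,0,4],[20,96,0],0.45],[[0,0,5.7],[30,144,0],0.45],[[0,0,5.7],[40,192,0],0.45],[[0,0,5.7],[55,239,0],0.45],[[0,0,5.7],[70,286,0],0.45],[[0,0,5.7],[85,333,0],0.45],[[0,0,5.7],[100,380,0],0.45]]'
```

```text
time: 0.9
tcp_pos: [0.3517, -0.3157, 0.3585]
ee_rot: [3.142, -0.0, 1.556]
force: [0.9, 0.5, 0.2]
opening: 0.0436
finger_force: 0.0
time: 1.7
tcp_pos: [0.4517, 0.0647, 0.3586]
ee_rot: [3.141, 0.0, 1.651]
force: [0.7, -0.7, 0.7]
opening: 0.0414
finger_force: 0.0
```

```bash
python3 -m inch '[[[0,0,0],[14,45,0],0.45],[[0,0,0],[28,92,-10],0.45],[[0,0,0],[40,135,-30],0.45],[[0,0,0],[49,165,-65],0.45],[[0,0,0],[49,169,-112],0.45],[[0,0,0],[49,169,-160],0.45],[[0,0,0],[49,169,-208],0.45],[[0,0,0],[49,169,-240],0.45]]'; python3 - <<'E'
from h import *
from cell import arm
d={n:arm.read_camera(n) for n in("scene","top")};pickle.dump(d,open("c1.pkl","wb"))
o=arm.get_obs();print(o["tcp_pos"],o["ee_rot"])
for n in d:print(n,proj(d[n],o["tcp_pos"]))
cv2.imwrite("pics/d.png",np.hstack([crop(d["scene"]["image"],320,145,80,100,5),crop(d["top"]["image"],215,175,80,100,5)]))
E
```

```text
time: 2.5
tcp_pos: [0.4994, 0.2311, 0.1148]
ee_rot: [-3.138, 0.001, 1.651]
force: [1.0, 0.0, 0.4]
opening: 0.0419
finger_force: 0.0
[0.4985967  0.23068609 0.1138835 ] [-3.13469129e+00  2.20639446e-03  1.65038240e+00]
scene [367.65764224 191.33034777]
top [251.38374638 215.09880497]
```

View pics/d.png

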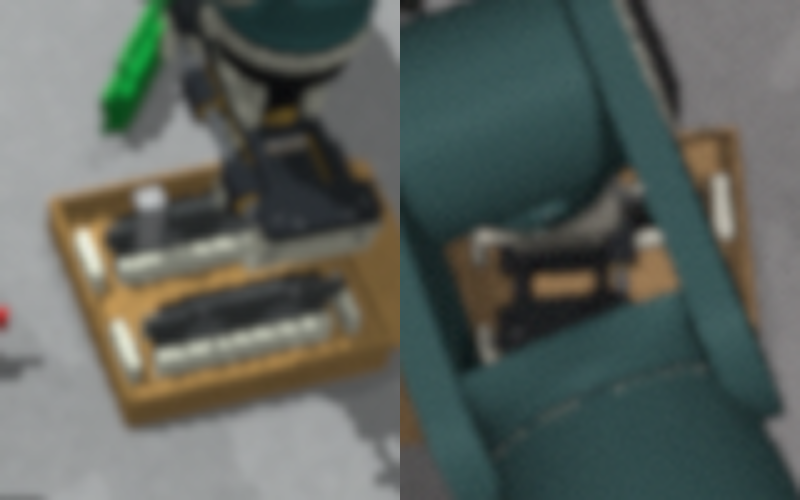

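The scene half shows the gripper body (dark, near crop (310,190)) over the carton and hiding the fingers. I'll check that against projected points, because the tips can't be seen.

```bash
python3 - <<'E'
from h import *
from cell import arm
d=pickle.load(open("c1.pkl","rb"));o=arm.get_obs();p=np.array(o["tcp_pos"]);M=R.from_euler('xyz',o["ee_rot"]).as_matrix();print(p,o["ee_rot"],o["qpos"].round(3) if hasattr(o["qpos"],'round') else o["qpos"])
for z in(.084,.2):
  for y in(-.094,.094):
    for x in(-.0375,.0375):
      q=p+M@[x,y,-z];print(z,q.round(3),((proj(d["scene"],q)-[320,145])*5).round(),((proj(d["top"],q)-[215,175])*5+[400,0]).round())
# relook at ears by dark/brown profile in the clean images
c=pickle.load(open("c0.pkl","rb"))
for n in c:
  for e in([.5008,.302,.054],[.5118,.1658,.054]):print(n,proj(c[n],e))
E
```

```text
[0.4985967  0.23068609 0.1138835 ] [-3.13469129e+00  2.20639446e-03  1.65038240e+00] [ 0.387 -0.106  1.836 -0.     1.419  0.307]
0.084 [0.408 0.186 0.199] [147.  41.] [643. 348.]
0.084 [0.402 0.261 0.198] [263.  20.] [501. 360.]
0.084 [0.596 0.201 0.197] [248. 281.] [619.   1.]
0.084 [0.59  0.276 0.197] [372. 256.] [480.  12.]
0.2 [0.409 0.186 0.315] [165. -97.] [617. 329.]
0.2 [0.403 0.261 0.314] [ 289. -118.] [459. 343.]
0.2 [0.597 0.201 0.313] [275. 150.] [590. -54.]
0.2 [0.591 0.276 0.313] [409. 124.] [437. -41.]
scene [387.14826562 200.52113654]
scene [346.61248036 208.81496457]
top [230.07168348 217.29050908]
top [275.87135086 213.27973368]
```

```bash
python3 -m inch '[[[0,0,0],[1,2,-20],0.45],[[0,0,0],[1,2,-40],0.45],[[0,0,0],[1,2,-55],0.45],[[0,0,0],[1,2,-65],0.45],[[0,0,0],[1,2,-72],0.45],[[0,0,0],[1,2,-76],0.45],[[0,0,0],[1,2,-76],0.45],[[0,0,0],[1,2,-76],0.45]]'
```

```text
time: 3.4
tcp_pos: [0.502, 0.2336, 0.0432]
ee_rot: [3.141, -0.0, 1.65]
force: [0.8, -0.8, 0.0]
opening: 0.0414
finger_force: 0.0
```

```bash
python3 -m inch '[[[0,0,0],[0,2,-1],0.3],[[0,0,0],[0,2,-1],0.2],[[0,0,0],[0,2,-1],0.1],[[0,0,0],[0,2,-1],0],[[0,0,0],[0,2,-1],0],[[0,0,0],[0,2,-1],0],[[0,0,0],[0,2,-1],0],[[0,0,0],[0,2,-1],0]]' 45
```

```text
time: 4.2
tcp_pos: [0.5017, 0.2355, 0.0417]
ee_rot: [3.142, -0.0, 1.65]
force: [0.2, -0.1, 0.9]
opening: 0.0164
finger_force: 44.8
```

```bash
cat > cal.py <<'E'
from h import *
C=R.from_euler('z',-6.75,degrees=True).as_matrix()@R.from_euler('y',-30,degrees=True).as_matrix()
O=np.array([.6252,-.1086,.3029])-C[:,2]*.173
E
python3 - <<'E'
from cal import *
from cell import arm
o=arm.get_obs();M=R.from_euler('xyz',o["ee_rot"]).as_matrix();print(C.round(3),O)
T=np.c_[-C[:,0],C[:,1],-C[:,2]];print(M.round(2),T.round(2))
print("total rotvec",np.degrees(R.from_matrix(T@M.T).as_rotvec()))
tp=O+C@[0,.0215,.226];print(tp,(tp-o["tcp_pos"])*1000)
E
```

```text
[[ 0.86   0.118 -0.497]
 [-0.102  0.993  0.059]
 [ 0.5    0.     0.866]] [ 0.71110042 -0.11876698  0.15307761]
[[-0.08  1.    0.  ]
 [ 1.    0.08  0.  ]
 [ 0.    0.   -1.  ]] [[-0.86  0.12  0.5 ]
 [ 0.1   0.99 -0.06]
 [-0.5   0.   -0.87]]
total rotvec [-23.38371042 -22.49774608  76.77390725]
[ 0.60141074 -0.08413429  0.34879935] [  99.6652185  -319.65626674  307.0866621 ]
```

```bash
python3 -m inch '[[[0,0,0],[0,0,15],0],[[0,0,0],[0,0,45],0],[[0,0,0],[0,0,90],0],[[-2.3,-2.2,7.7],[0,0,135],0],[[-4.7,-4.5,15.4],[0,0,180],0],[[-7,-6.7,23],[10,-20,225],0],[[-9.4,-9,30.7],[25,-50,265],0],[[-11.7,-11.2,38.4],[40,-85,300],0]]' 45; python3 - <<'E'
from cal import *
from cell import arm
o=arm.get_obs();M=R.from_euler('xyz',o["ee_rot"]).as_matrix()
T=np.c_[-C[:,0],C[:,1],-C[:,2]]
print("total rotvec",np.degrees(R.from_matrix(T@M.T).as_rotvec()))
tp=O+C@[0,.0215,.226];print(o["tcp_pos"],o["qpos"],(tp-o["tcp_pos"])*1000)
E
```

```text
time: 5.0
tcp_pos: [0.5403, 0.1529, 0.342]
ee_rot: [3.044, 0.263, 2.319]
force: [1.0, -0.3, -3.8]
opening: 0.0168
finger_force: 44.8
total rotvec [-11.55203755 -11.14383196  37.99108891]
[0.54026771 0.15290421 0.34198668] [ 0.33759387 -0.26687549  1.62476831 -0.20037315  1.5858496  -0.44632708] [  61.14302838 -237.03849571    6.81266547]
```

```bash
python3 -m inch '[[[-2.2,-2.1,7.2],[5,-15,25],0],[[-4.4,-4.2,14.4],[15,-45,45],0],[[-6.6,-6.4,21.7],[25,-85,55],0],[[-8.8,-8.5,28.9],[35,-130,55],0],[[-11,-10.6,36],[45,-170,55],0],[[-11.6,-11.1,38],[55,-205,50],0],[[-11.6,-11.1,38],[60,-230,35],0],[[-11.6,-11.1,38],[61,-237,20],0]]'; python3 -m inch '[[[0,0,0],[0,0,-10],0],[[0,0,0],[0,0,-13],0],[[0,0,0],[0,0,-13],0],[[0,0,0],[0,0,-13],0],[[0,0,0],[0,0,-13],0],[[0,0,0],[0,0,-13],0],[[0,0,0],[0,0,-13],0],[[0,0,0],[0,0,-13],0]]'
 python3 - <<'E'
from cal import *
from cell import arm
d={n:arm.read_camera(n) for n in("scene","top")};pickle.dump(d,open("c2.pkl","wb"))
o=arm.get_obs();M=R.from_euler('xyz',o["ee_rot"]).as_matrix()
T=np.c_[-C[:,0],C[:,1],-C[:,2]]
print("rotvec",np.degrees(R.from_matrix(T@M.T).as_rotvec()))
tp=O+C@[0,.0215,.226];print(o["tcp_pos"],(tp-o["tcp_pos"])*1000)
cv2.imwrite("pics/e.png",np.hstack([crop(d["scene"]["image"],220,150,80,120,5),crop(d["top"]["image"],340,83,80,120,5)]))
E
```

```text
time: 5.8
tcp_pos: [0.601, -0.0863, 0.3587]
ee_rot: [-3.141, 0.52, 3.014]
force: [0.4, 1.0, -3.6]
opening: 0.0166
finger_force: 44.8
time: 6.6
tcp_pos: [0.6015, -0.0836, 0.3459]
ee_rot: [3.141, 0.521, 3.017]
force: [0.1, 0.7, -3.0]
opening: 0.0167
finger_force: 44.8
rotvec [-0.02856091 -0.1530482   0.40095587]
[ 0.6014975  -0.08373741  0.34585836] [-0.08676299 -0.39687922  2.94099037]
```

View pics/e.png

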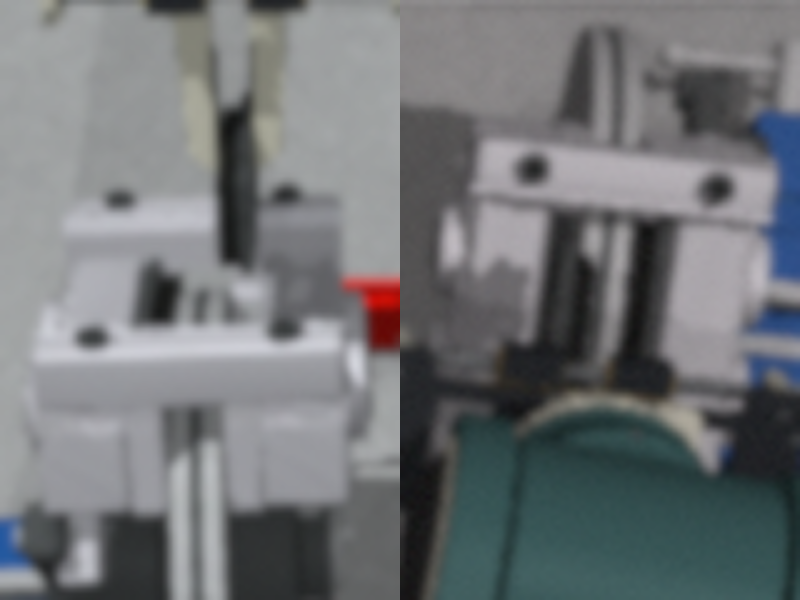

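The scene half shows the pad end-on at crop columns 218–258, plate on the right (outer) side, hanging over the empty place. In the top half its far end is dark at about (588,255). Next I'll compare these with predicted pixel positions.

```bash
python3 - <<'E'
from cal import *
d=pickle.load(open("c2.pkl","rb"))
t=np.array([.6015,-.0837,.3459]);M=R.from_euler('xyz',[3.141,.521,3.017]).as_matrix()
Pd=np.c_[-M[:,0],M[:,1],-M[:,2]];po=t-Pd[:,2]*.0357
print("pad in cal",(C.T@(po-O)*1000).round(1))
def show(n,q,F,o):
    w=o+F@(np.array(q)/1000);a=((proj(d["scene"],w)-[220,150])*5).round(0);b=((proj(d["top"],w)-[340,83])*5+[400,0]).round(0);print(n,a,b)
for n,q in {"ear far top outer":(68,8.5,50),"ear far top inner":(68,2,50),"ear far bot out":(68,8.5,34),"plate far bottom out":(58,8.5,0),"lining far bot":(58,-8.5,0),"lining far top":(58,-8.5,50),"mid-far top":(40,8.5,56)}.items():show("P "+n,q,Pd,po)
for n,q in {"shoulder o far":(69.5,31,143),"shoulder o near":(-69.5,31,143),"shoulder i far":(69.5,-31,143),"shoulder i near":(-69.5,-31,143),"bridge far inner top y31":(69.5,31,172),"bridge near inner top y31":(-69.5,31,172),"bridge far inner top y-31":(69.5,-31,172),"rim":(0,12,140),"rim-":(0,-12,140),"rim far":(60,12,126.5),"rim far-":(60,-12,126.5)}.items():show("C "+n,q,C,O)
g=d["top"]["image"].mean(2).astype(int)
print(g[122:160,370:396])
E
```

```text
pad in cal [ -1.5  21.8 187.8]
P ear far top outer [242. 183.] [562. 238.]
P ear far top inner [228. 183.] [576. 240.]
P ear far bot out [244. 215.] [559. 231.]
P plate far bottom out [247. 272.] [551. 238.]
P lining far bot [212. 274.] [586. 242.]
P lining far top [207. 176.] [595. 264.]
P mid-far top [243. 150.] [553. 301.]
C shoulder o far [253. 368.] [547. 195.]
C shoulder o near [259. 255.] [509. 460.]
C shoulder i far [124. 373.] [670. 208.]
C shoulder i near [143. 259.] [627. 473.]
C bridge far inner top y31 [251. 313.] [551. 205.]
C bridge near inner top y31 [256. 205.] [512. 477.]
C bridge far inner top y-31 [120. 318.] [677. 219.]
C rim [219. 315.] [564. 333.]
C rim- [172. 317.] [611. 338.]
C rim far [216. 391.] [579. 212.]
C rim far- [167. 393.] [626. 217.]
[[149 153 155 160 164 166 165 163 164 166 166 164 165 167 166 167 165 167
  167 168 166 166 167 167 166 169]
 [123 126 131 138 142 145 144 143 147 153 155 154 159 165 167 167 164 163
  164 165 165 165 165 168 169 169]
 [ 95  97 102 104 108 111 108 111 119 126 126 125 130 139 145 145 142 143
  148 152 154 155 160 166 168
[... 3121 characters left out ...]
25  24  28
   40  52  60  82 111 134 146 150]
 [ 33  32  34  33  31  36  44  59  75  95 107  97  73  47  32  23  23  27
   36  41  49  67  90 112 133 144]
 [ 34  37  36  44  46  50  57  70  80  94 100  86  61  40  31  27  28  30
   32  32  36  46  60  83 111 137]
 [ 33  38  48  56  63  66  71  78  84  88  85  74  55  39  33  31  30  31
   32  32  35  36  37  57  90 123]
 [ 34  39  49  61  68  72  77  82  85  84  77  65  51  41  36  32  33  37
   34  34  37  32  37  44  74 107]
 [ 37  40  47  54  58  62  68  73  76  74  68  60  49  37  36  36  36  35
   35  34  35  35  37  42  65  92]
 [ 35  39  42  44  43  45  50  57  66  67  63  53  44  37  33  32  32  33
   35  32  34  35  37  43  62  80]]
```

```bash
python3 - <<'E'
from cal import *
d=pickle.load(open("c2.pkl","rb"))
t=np.array([.6015,-.0837,.3459]);M=R.from_euler('xyz',[3.141,.521,3.017]).as_matrix()
Pd=np.c_[-M[:,0],M[:,1],-M[:,2]];po=t-Pd[:,2]*.0357
u0,v0,k=225,168,8
im=crop(d["scene"]["image"],u0,v0,80,75,k)
im=cv2.convertScaleAbs(im,alpha=1.3,beta=10)
def dot(q,F,o,col):
    a=(proj(d["scene"],o+F@(np.array(q)/1000))-[u0,v0]+.5)*k-.5
    cv2.circle(im,tuple(int(x) for x in a),3,col,-1)
for q in [(68,8.5,50),(68,8.5,34),(68,2,34),(68,2,50),(58,8.5,0),(58,-8.5,0),(58,-8.5,50)]:dot(q,Pd,po,(0,0,255))
for q in [(69.5,31,172),(69.5,-31,172),(-69.5,31,172),(-69.5,-31,172),(-69.5,31,143),(-69.5,-31,143),(0,12,140),(0,-12,140)]:dot(q,C,O,(0,255,0))
cv2.imwrite("pics/f.png",im)
E
```

```text
(no output)
```

View pics/f.png

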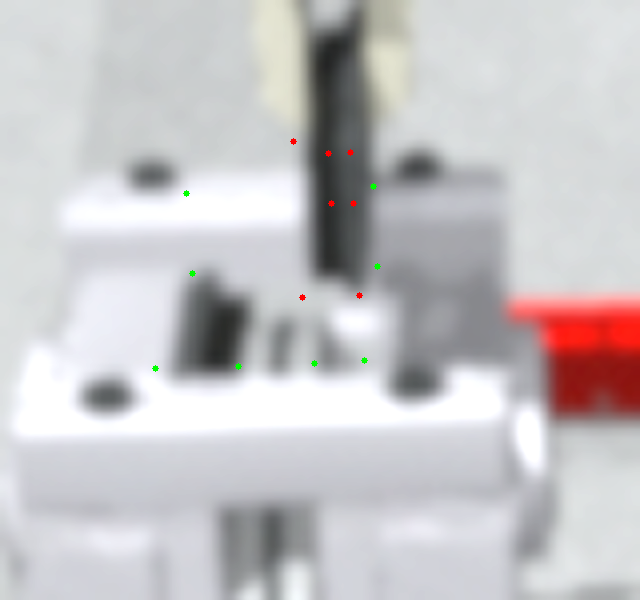

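In f.png the pad's bottom end sits at rows 275–290, close to where the model predicts (295), with its columns about +14 px. The near bridge edge is at row 229 against a predicted 193. So the bolt heads probably stand proud of the bridge and my caliper z is biased. I'll triangulate the bridge corners to check.

```bash
python3 - <<'E'
from cal import *
d=pickle.load(open("c0.pkl","rb"))
out=[]
for n,(u,v,w,h) in {"scene":(218,182,85,78),"top":(338,92,85,78)}.items():
    im=crop(d[n]["image"],u,v,50 if 0 else 85,78 if n=="scene" else 78,4.7 if 0 else 4)
    out.append(im)
# gradient-enhanced views: local contrast (CLAHE)
cl=cv2.createCLAHE(4,(4,4))
def enh(n,u,v,w,h,k): return cl.apply(cv2.cvtColor(crop(d[n]["image"],u,v,w,h,k),cv2.COLOR_BGR2GRAY))
A=enh("scene",220,183,66,98,6);B=enh("top",342,100,66,98,6)
cv2.imwrite("pics/g.png",np.hstack([A,B]));print(A.shape,B.shape)
E
```

```text
(588, 396) (588, 396)
```

View pics/g.png

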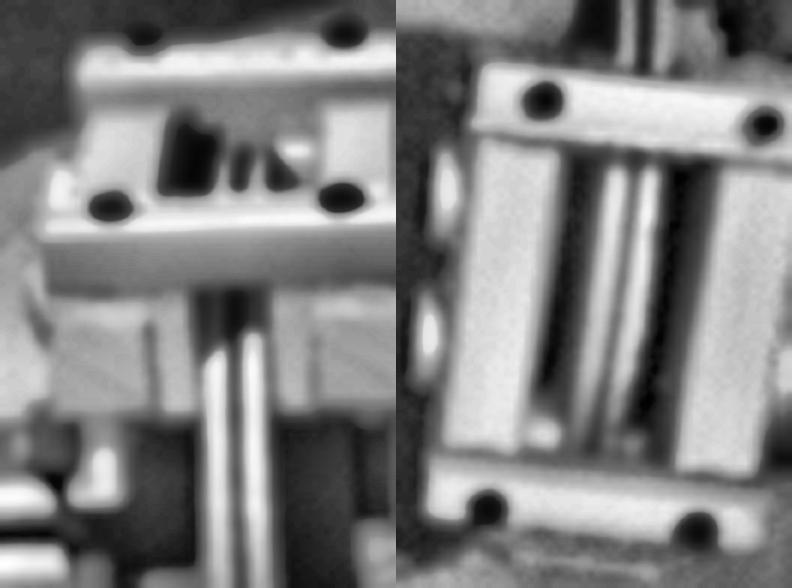

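Left (scene): the shoulder inner edges meet the near bridge wall at g (165,105) and (325,98). Right (top): the same corners are at (677,462) and (525,449), and the far bridge's inner edge runs from (478,130) to (790,160). I'll triangulate these corners.

```bash
python3 - <<'E'
from cal import *
d=pickle.load(open("c0.pkl","rb"));s,t=d["scene"],d["top"]
fs=lambda p:np.array([220+(p[0]+.5)/6-.5,183+(p[1]+.5)/6-.5])
ft=lambda p:np.array([342+(p[0]-396+.5)/6-.5,100+(p[1]+.5)/6-.5])
for n,a,b in [("sh y-31 near",(165,105),(677,462)),("sh y+31 near",(325,98),(525,449))]:
    p,e=tri(s,fs(a),t,ft(b));print(n,p.round(4),round(e,4),"cal",(C.T@(p-O)*1000).round(1))
def sc(q):
    w=O+C@(np.array(q)/1000);return ((proj(s,w)-[220,183]+.5)*6-.5).round(0),((proj(t,w)-[342,100]+.5)*6-.5+[396,0]).round(0)
for q in [(-69.5,-31,143),(-69.5,31,143),(-69.5,-31,172),(-69.5,31,172),(-104,0,172),(69.5,0,172),(104,0,172),(-69.5,0,172),(0,31,143),(0,-31,143),(0,12,140),(0,-12,140),(104,12,94),(104,-12,94)]:print(q,*sc(q))
E
```

```text
sh y-31 near [ 0.5775 -0.1387  0.2518] 0.0029 cal [-63.5 -35.5 150.7]
sh y+31 near [ 0.5841 -0.0707  0.2514] 0.008 cal [-64.9  32.8 151. ]
(-69.5, -31, 143) [174. 115.] [659. 468.]
(-69.5, 31, 143) [313. 110.] [517. 453.]
(-69.5, -31, 172) [170.  55.] [666. 489.]
(-69.5, 31, 172) [310.  50.] [521. 473.]
(-104, 0, 172) [243.  24.] [582. 557.]
(69.5, 0, 172) [225. 183.] [643. 155.]
(104, 0, 172) [220. 221.] [657.  70.]
(-69.5, 0, 172) [240.  52.] [593. 481.]
(0, 31, 143) [310. 174.] [540. 297.]
(0, -31, 143) [163. 180.] [685. 313.]
(0, 12, 140) [265. 182.] [584. 300.]
(0, -12, 140) [209. 185.] [639. 306.]
(104, 12, 94) [262. 397.] [611.  38.]
(104, -12, 94) [202. 400.] [667.  44.]
```

```bash
python3 - <<'E'
from cal import *
np.set_printoptions(linewidth=200)
c0=pickle.load(open("c0.pkl","rb"));d=pickle.load(open("c2.pkl","rb"))
g=lambda D,n:D[n]["image"].mean(2).astype(int)
print("scene c2 cols 256-278");
for v in(176,180,184,188,192,196,200,202,204,206):print(v,g(d,"scene")[v,256:279])
print("scene c0 cols 240-282")
for v in(200,204,208,244,250):print(v,g(c0,"scene")[v,240:284])
print("top c2 then c0, cols 364-392")
for v in(126,130,134,138,142,146,150):print(v,g(d,"top")[v,362:394]);print("   ",g(c0,"top")[v,362:394])
t=np.array([.6015,-.0837,.3459]);M=R.from_euler('xyz',[3.141,.521,3.017]).as_matrix()
Pd=np.c_[-M[:,0],M[:,1],-M[:,2]];po=t-Pd[:,2]*.0357
for q in [(58,-8.5,0),(58,-8.5,25),(58,-8.5,50),(58,8.5,0),(-58,8.5,0),(58,8.5,25),(-58,8.5,25),(68,8.5,34),(68,8.5,50),(58,2,50),(40,2,56),(40,8.5,56),(30,-8.5,50)]:
    w=po+Pd@(np.array(q)/1000);print(q,proj(d["scene"],w).round(1),proj(d["top"],w).round(1))
for q in [(0,12,140),(0,-12,140),(40,12,134),(40,-12,134),(90,12,107),(90,-12,107),(100,12,98),(100,-12,98)]:
    w=O+C@(np.array(q)/1000);print("cal",q,proj(d["scene"],w).round(1),proj(d["top"],w).round(1))
E
```

```text
scene c2 cols 256-278
176 [149 153 159 161 161 155 133  88  42  23  26  41  56  70  98 133 153 160 160 155 151 155 157]
180 [152 157 161 162 161 156 138  98  55  33  37  48  58  65  78 103 128 146 155 156 155 158 160]
184 [153 154 153 151 150 147 131  95  54  34  39  54  65  67  73 102 134 148 152 156 157 157 158]
188 [156 156 157 158 158 153 133  90  47  30  35  47  55  58  67  97 123 125 106  79  60  56  66]
192 [191 191 189 188 187 183 163 117  64  33  32  42  53  56  68  92 116 124 127 127 128 131 134]
196 [171 170 170 171 169 165 146 110  63  31  29  40  51  58  70  94 115 122 124 123 123 123 124]
200 [155 155 155 155 155 152 141 112  68  34  28  37  50  61  78  99 111 114 111 111 112 116 119]
202 [154 154 155 155 155 154 147 128  97  78  73  71  64  68  87 106 110 102  99  99 101 104 108]
204 [135 147 153 154 154 154 154 150 145 145 144 136 120 112 119 131 128 117 110 103 100  99 101]
206 [108 138 149 149 146 147 149 150 149 151 160 168 169 168 168 165 156 145 131 112 101 101 106]
scene c0 cols 240-282
200 [159 159 159 159 159 160 160 158 155 152 150 149 152 155 156 156 155 156
[... 2953 characters left out ...]
, 8.5, 25) [269.  194.9] [371.  132.7]
(-58, 8.5, 25) [270.4 177.8] [363.9 179.4]
(68, 8.5, 34) [268.7 193. ] [371.8 129.3]
(68, 8.5, 50) [268.4 186.6] [372.3 130.6]
(58, 2, 50) [265.8 185.1] [374.5 135.2]
(40, 2, 56) [265.9 180.1] [373.5 143.4]
(40, 8.5, 56) [268.7 180. ] [370.7 143.1]
(30, -8.5, 50) [261.8 181. ] [377.1 147.6]
cal (0, 12, 140) [263.8 213. ] [372.8 149.6]
cal (0, -12, 140) [254.4 213.3] [382.2 150.6]
cal (40, 12, 134) [263.4 221.9] [375.  133.7]
cal (40, -12, 134) [253.6 222.3] [384.3 134.7]
cal (90, 12, 107) [263.2 241.2] [377.  112.2]
cal (90, -12, 107) [253.2 241.6] [386.3 113.3]
cal (100, 12, 98) [263.3 246.5] [377.3 107.8]
cal (100, -12, 98) [253.2 246.9] [386.6 108.8]
```

The profiles put the pad's y at about 21–22.6 in the caliper, which is good, but x and z are uncertain by several mm. I'll go down between the bridges and touch both of them gently to centre x.

```bash
python3 -m inch '[[[0,0,0.2],[3,-0.4,-4],0],[[0,0,0.4],[6,-0.8,-9],0],[[0,0,0.4],[9,-1.2,-14],0],[[0,0,0.4],[12,-1.5,-19],0],[[0,0,0.4],[15,-1.8,-23.5],0],[[0,0,0.4],[15,-1.8,-23.5],0],[[0,0,0.4],[15,-1.8,-23.5],0],[[0,0,0.4],[15,-1.8,-23.5],0]]' 55
cat > st.py <<'E'
from cal import *
from cell import arm
o=arm.get_obs();M=R.from_euler('xyz',o["ee_rot"]).as_matrix();T=np.c_[-C[:,0],C[:,1],-C[:,2]]
print("pad in cal",((C.T@(np.array(o["tcp_pos"])-O)-[0,0,.0357])*1000).round(2),"rot",np.degrees(R.from_matrix(M@T.T).as_rotvec()).round(2),"F cal",(C.T@np.array(o["force"])).round(1),"t",round(o["time"],2))
E
python3 st.py
```

```text
time: 7.5
tcp_pos: [0.6165, -0.0855, 0.3227]
ee_rot: [3.141, 0.521, 3.024]
force: [0.1, -0.1, -3.7]
opening: 0.0164
finger_force: 54.8
pad in cal [8.0000e-02 2.1890e+01 1.6012e+02] rot [0.02 0.13 0.  ] F cal [-1.8 -0.1 -3.3] t 7.5
```

```bash
python3 -m inch '[[[0,0,0],[0.8,-0.1,-1.4],0],[[0,0,0],[1.6,-0.2,-2.8],0],[[0,0,0],[2.4,-0.3,-4.2],0],[[0,0,0],[3.2,-0.4,-5.6],0],[[0,0,0],[4,-0.5,-6.9],0],[[0,0,0],[4,-0.5,-6.9],0],[[0,0,0],[4,-0.5,-6.9],0],[[0,0,0],[4,-0.5,-6.9],0]]';python3 st.py
python3 -m inch '[[[0,0,0],[1.7,-0.2,1],0],[[0,0,0],[3.4,-0.4,2],0],[[0,0,0],[4.3,-0.5,2.5],0],[[0,0,0],[5.2,-0.6,3],0],[[0,0,0],[6,-0.7,3.5],0],[[0,0,0],[6.9,-0.8,4],0],[[0,0,0],[6.9,-0.8,4],0],[[0,0,0],[6.9,-0.8,4],0]]';python3 st.py
```

```text
time: 8.3
tcp_pos: [0.6205, -0.086, 0.3155]
ee_rot: [3.141, 0.521, 3.024]
force: [-0.3, -0.4, -3.8]
opening: 0.0167
finger_force: 54.8
pad in cal [-4.0000e-02  2.1890e+01  1.5188e+02] rot [0.03 0.15 0.  ] F cal [-2.1 -0.4 -3.2] t 8.3
time: 9.1
tcp_pos: [0.6274, -0.0868, 0.3194]
ee_rot: [3.141, 0.521, 3.024]
force: [0.5, 0.3, -4.4]
opening: 0.0163
finger_force: 54.8
pad in cal [  7.94  21.91 151.77] rot [0.03 0.16 0.  ] F cal [-1.9  0.4 -4.1] t 9.1
```

Clear at +8 mm, so I'll go on in 0.5 mm steps.

```bash
python3 -m inch '[[[0,0,0],[0.4,0,0.25],0],[[0,0,0],[0.9,-0.1,0.5],0],[[0,0,0],[1.3,-0.1,0.75],0],[[0,0,0],[1.7,-0.2,1],0],[[0,0,0],[1.7,-0.2,1],0],[[0,0,0],[1.7,-0.2,1],0],[[0,0,0],[1.7,-0.2,1],0],[[0,0,0],[1.7,-0.2,1],0]]' ;python3 st.py
```

```text
time: 9.9
tcp_pos: [0.6291, -0.087, 0.3204]
ee_rot: [3.141, 0.521, 3.024]
force: [-0.3, -0.3, -3.4]
opening: 0.0164
finger_force: 54.8
pad in cal [  9.91  21.92 151.78] rot [0.03 0.15 0.  ] F cal [-1.9 -0.4 -2.8] t 9.9
```

```bash
python3 -m inch '[[[0,0,0],[0.4,0,0.25],0],[[0,0,0],[0.9,-0.1,0.5],0],[[0,0,0],[0.9,-0.1,0.5],0],[[0,0,0],[1.3,-0.1,0.75],0],[[0,0,0],[1.3,-0.1,0.75],0],[[0,0,0],[1.7,-0.2,1],0],[[0,0,0],[1.7,-0.2,1],0],[[0,0,0],[1.7,-0.2,1],0]]' ;python3 st.py
```

```text
time: 10.7
tcp_pos: [0.6308, -0.0872, 0.3214]
ee_rot: [3.141, 0.521, 3.024]
force: [-0.8, -0.9, -3.8]
opening: 0.0163
finger_force: 54.8
pad in cal [ 11.91  21.9  151.8 ] rot [0.03 0.15 0.  ] F cal [-2.5 -1.  -2.9] t 10.7
```

```bash
python3 -m inch '[[[0,0,0],[0.4,0,0.25],0],[[0,0,0],[0.9,-0.1,0.5],0],[[0,0,0],[0.9,-0.1,0.5],0],[[0,0,0],[1.3,-0.1,0.75],0],[[0,0,0],[1.3,-0.1,0.75],0],[[0,0,0],[1.3,-0.1,0.75],0],[[0,0,0],[1.3,-0.1,0.75],0],[[0,0,0],[1.3,-0.1,0.75],0]]' ;python3 st.py
```

```text
time: 11.5
tcp_pos: [0.632, -0.0873, 0.322]
ee_rot: [3.141, 0.52, 3.024]
force: [-4.0, 0.3, -3.1]
opening: 0.0161
finger_force: 54.8
pad in cal [ 13.24  21.93 151.77] rot [ 0.03  0.18 -0.  ] F cal [-5.  -0.2 -0.7] t 11.5
```

```bash
python3 -m inch '[[[0,0,0],[0.4,0,0.25],0],[[0,0,0],[0.9,-0.1,0.5],0],[[0,0,0],[0.9,-0.1,0.5],0],[[0,0,0],[1.3,-0.1,0.75],0],[[0,0,0],[1.3,-0.1,0.75],0],[[0,0,0],[1.3,-0.1,0.75],0],[[0,0,0],[1.3,-0.1,0.75],0],[[0,0,0],[1.3,-0.1,0.75],0]]' ;python3 st.py
```

```text
time: 12.3
tcp_pos: [0.6324, -0.0873, 0.3222]
ee_rot: [3.142, 0.518, 3.024]
force: [-17.1, 1.3, -3.6]
opening: 0.0167
finger_force: 54.8
pad in cal [ 13.62  21.96 151.67] rot [0.04 0.34 0.  ] F cal [-16.7  -0.7   5.5] t 12.3
```

Contact on the far bridge at x ≈ 13.0. Now the other side.

```bash
python3 -m inch '[[[0,0,0],[-3,0.4,-1.7],0],[[0,0,0],[-6.5,0.8,-3.8],0],[[0,0,0],[-10,1.2,-5.8],0],[[0,0,0],[-13.5,1.6,-7.8],0],[[0,0,0],[-16.5,2,-9.6],0],[[0,0,0],[-18.9,2.2,-11],0],[[0,0,0],[-18.9,2.2,-11],0],[[0,0,0],[-18.9,2.2,-11],0]]' ;python3 st.py
```

```text
time: 13.1
tcp_pos: [0.6145, -0.0852, 0.3121]
ee_rot: [3.141, 0.521, 3.024]
force: [0.4, 0.6, -4.2]
opening: 0.0163
finger_force: 54.8
pad in cal [ -6.97  21.96 151.9 ] rot [0.03 0.14 0.  ] F cal [-1.8  0.6 -3.8] t 13.1
```

```bash
python3 -m inch '[[[0,0,0],[-0.4,0,-0.25],0],[[0,0,0],[-0.9,0.1,-0.5],0],[[0,0,0],[-1.3,0.1,-0.75],0],[[0,0,0],[-1.7,0.2,-1],0],[[0,0,0],[-1.7,0.2,-1],0],[[0,0,0],[-1.7,0.2,-1],0],[[0,0,0],[-1.7,0.2,-1],0],[[0,0,0],[-1.7,0.2,-1],0]]' ;python3 st.py
```

```text
time: 13.9
tcp_pos: [0.6128, -0.085, 0.3109]
ee_rot: [3.141, 0.521, 3.024]
force: [-0.2, -0.6, -3.5]
opening: 0.0165
finger_force: 54.8
pad in cal [ -9.03  22.   151.8 ] rot [0.03 0.15 0.  ] F cal [-1.8 -0.6 -2.9] t 13.9
```

```bash
python3 -m inch '[[[0,0,0],[-0.4,0,-0.25],0],[[0,0,0],[-0.9,0.1,-0.5],0],[[0,0,0],[-1.3,0.1,-0.75],0],[[0,0,0],[-1.3,0.1,-0.75],0],[[0,0,0],[-1.3,0.1,-0.75],0],[[0,0,0],[-1.3,0.1,-0.75],0],[[0,0,0],[-1.3,0.1,-0.75],0],[[0,0,0],[-1.3,0.1,-0.75],0]]' ;python3 st.py
```

```text
time: 14.7
tcp_pos: [0.6117, -0.0849, 0.3105]
ee_rot: [3.141, 0.522, 3.024]
force: [3.4, -0.8, 0.9]
opening: 0.0167
finger_force: 54.8
pad in cal [-10.23  21.9  152.02] rot [0.02 0.11 0.  ] F cal [ 3.5 -0.4 -1. ] t 14.7
```

```bash
python3 -m inch '[[[0,0,0],[-0.4,0,-0.25],0],[[0,0,0],[-0.9,0.1,-0.5],0],[[0,0,0],[-0.9,0.1,-0.5],0],[[0,0,0],[-0.9,0.1,-0.5],0],[[0,0,0],[-0.9,0.1,-0.5],0],[[0,0,0],[-0.9,0.1,-0.5],0],[[0,0,0],[-0.9,0.1,-0.5],0],[[0,0,0],[-0.9,0.1,-0.5],0]]' ;python3 st.py
```

```text
time: 15.5
tcp_pos: [0.6111, -0.0849, 0.3108]
ee_rot: [3.142, 0.523, 3.024]
force: [7.0, -1.9, 3.7]
opening: 0.0163
finger_force: 54.8
pad in cal [-10.56  21.88 152.49] rot [0.01 0.01 0.  ] F cal [ 8.1 -1.1 -0.4] t 15.5
```

The contacts came at −9.95 and +12.95, a span of 22.9 against an expected 23, so the centre is x = +1.5. I'll centre there and start down.

```bash
python3 -m inch '[[[0,0,0],[3,-0.4,1.7],0],[[0,0,0],[6.5,-0.8,3.8],0],[[0,0,0],[10,-1.2,5.8],0],[[0,0,0],[11.2,-1.3,6.5],0],[[0,0,0],[11.7,-1.4,5.6],0],[[0,0,0],[12.7,-1.5,3.9],0],[[0,0,0],[12.7,-1.5,3.9],0],[[0,0,0],[12.7,-1.5,3.9],0]]' ;python3 st.py
```

```text
time: 16.3
tcp_pos: [0.6232, -0.0863, 0.3134]
ee_rot: [3.141, 0.521, 3.024]
force: [0.3, 0.5, -3.0]
opening: 0.0166
finger_force: 54.8
pad in cal [  1.28  21.92 148.69] rot [0.03 0.17 0.  ] F cal [-1.3  0.6 -2.7] t 16.3
```

```bash
python3 -m inch '[[[0,0,0],[0.5,-0.1,-0.9],0],[[0,0,0],[1,-0.1,-1.7],0],[[0,0,0],[1.5,-0.2,-2.6],0],[[0,0,0],[2,-0.2,-3.5],0],[[0,0,0],[2.5,-0.3,-4.3],0],[[0,0,0],[3,-0.4,-5.2],0],[[0,0,0],[3,-0.4,-5.2],0],[[0,0,0],[3,-0.4,-5.2],0]]' ;python3 st.py
```

```text
time: 17.1
tcp_pos: [0.6263, -0.0867, 0.3084]
ee_rot: [3.141, 0.521, 3.024]
force: [0.1, -0.9, -3.3]
opening: 0.0168
finger_force: 54.8
pad in cal [  1.46  21.87 142.77] rot [0.03 0.15 0.  ] F cal [-1.5 -0.9 -3. ] t 17.1
```

```bash
python3 -m inch '[[[0,0,0],[0.5,-0.1,-0.9],0],[[0,0,0],[1,-0.1,-1.7],0],[[0,0,0],[1.5,-0.2,-2.6],0],[[0,0,0],[2,-0.2,-3.5],0],[[0,0,0],[2,-0.2,-3.5],0],[[0,0,0],[2,-0.2,-3.5],0],[[0,0,0],[2,-0.2,-3.5],0],[[0,0,0],[2,-0.2,-3.5],0]]' ;python3 st.py
```

```text
time: 17.9
tcp_pos: [0.6283, -0.0869, 0.3049]
ee_rot: [3.141, 0.521, 3.024]
force: [0.3, 0.2, -3.8]
opening: 0.0165
finger_force: 54.8
pad in cal [  1.47  21.93 138.8 ] rot [0.03 0.15 0.01] F cal [-1.6  0.2 -3.4] t 17.9
```

```bash
python3 -m inch '[[[0,0,0],[0.5,-0.1,-0.9],0],[[0,0,0],[1,-0.1,-1.7],0],[[0,0,0],[1.5,-0.2,-2.6],0],[[0,0,0],[2,-0.2,-3.5],0],[[0,0,0],[2,-0.2,-3.5],0],[[0,0,0],[2,-0.2,-3.5],0],[[0,0,0],[2,-0.2,-3.5],0],[[0,0,0],[2,-0.2,-3.5],0]]' ;python3 st.py
```

```text
time: 18.7
tcp_pos: [0.6303, -0.0872, 0.3013]
ee_rot: [3.142, 0.521, 3.024]
force: [1.3, -2.8, -3.9]
opening: 0.0167
finger_force: 54.8
pad in cal [  1.41  21.85 134.64] rot [ 0.02  0.16 -0.  ] F cal [-0.5 -2.7 -4.2] t 18.7
```

A −y force shows the pad touching the outer wall's lead-in. I'll shift −0.8 mm in y and carry on down.

```bash
python3 -m inch '[[[0,0,0],[-0.1,-0.8,0],0],[[0,0,0],[-0.1,-0.8,0],0],[[0,0,0],[0.4,-0.9,-0.9],0],[[0,0,0],[0.9,-0.9,-1.7],0],[[0,0,0],[1.4,-1,-2.6],0],[[0,0,0],[1.9,-1,-3.5],0],[[0,0,0],[1.9,-1,-3.5],0],[[0,0,0],[1.9,-1,-3.5],0]]' ;python3 st.py
```

```text
time: 19.5
tcp_pos: [0.6322, -0.0881, 0.2979]
ee_rot: [3.141, 0.521, 3.024]
force: [0.0, -0.4, -3.9]
opening: 0.0163
finger_force: 54.8
pad in cal [  1.43  21.21 130.65] rot [0.03 0.15 0.01] F cal [-1.9 -0.4 -3.4] t 19.5
```

```bash
python3 -m inch '[[[0,0,0],[0.5,-0.1,-0.9],0],[[0,0,0],[1,-0.1,-1.7],0],[[0,0,0],[1.5,-0.2,-2.6],0],[[0,0,0],[2,-0.2,-3.5],0],[[0,0,0],[2.5,-0.3,-4.3],0],[[0,0,0],[2.5,-0.3,-4.3],0],[[0,0,0],[2.5,-0.3,-4.3],0],[[0,0,0],[2.5,-0.3,-4.3],0]]' ;python3 st.py
```

```text
time: 20.3
tcp_pos: [0.6347, -0.0884, 0.2936]
ee_rot: [3.141, 0.521, 3.024]
force: [-0.2, 0.7, -3.2]
opening: 0.0167
finger_force: 54.8
pad in cal [  1.5   21.2  125.74] rot [0.03 0.15 0.01] F cal [-1.8  0.7 -2.6] t 20.3
```

```bash
python3 -m inch '[[[0,0,0],[0.5,-0.1,-0.9],0],[[0,0,0],[1,-0.1,-1.7],0],[[0,0,0],[1.5,-0.2,-2.6],0],[[0,0,0],[2,-0.2,-3.5],0],[[0,0,0],[2,-0.2,-3.5],0],[[0,0,0],[2,-0.2,-3.5],0],[[0,0,0],[2,-0.2,-3.5],0],[[0,0,0],[2,-0.2,-3.5],0]]' ;python3 st.py
```

```text
time: 21.1
tcp_pos: [0.6367, -0.0886, 0.2901]
ee_rot: [3.141, 0.521, 3.024]
force: [0.7, -0.3, -3.3]
opening: 0.0166
finger_force: 54.8
pad in cal [  1.49  21.21 121.71] rot [0.03 0.15 0.  ] F cal [-1.  -0.2 -3.2] t 21.1
```

```bash
python3 -m inch '[[[0,0,0],[0.5,-0.1,-0.9],0],[[0,0,0],[1,-0.1,-1.7],0],[[0,0,0],[1.5,-0.2,-2.6],0],[[0,0,0],[2,-0.2,-3.5],0],[[0,0,0],[2,-0.2,-3.5],0],[[0,0,0],[2,-0.2,-3.5],0],[[0,0,0],[2,-0.2,-3.5],0],[[0,0,0],[2,-0.2,-3.5],0]]' ;python3 st.py
```

```text
time: 21.9
tcp_pos: [0.6387, -0.0888, 0.2866]
ee_rot: [3.141, 0.521, 3.024]
force: [1.4, -0.7, -2.5]
opening: 0.0164
finger_force: 54.8
pad in cal [  1.47  21.26 117.64] rot [0.03 0.15 0.  ] F cal [ 0.1 -0.6 -2.9] t 21.9
```

```bash
python3 -m inch '[[[0,0,0],[0.5,-0.1,-0.9],0],[[0,0,0],[1,-0.1,-1.7],0],[[0,0,0],[1.5,-0.2,-2.6],0],[[0,0,0],[1.5,-0.2,-2.6],0],[[0,0,0],[1.5,-0.2,-2.6],0],[[0,0,0],[1.5,-0.2,-2.6],0],[[0,0,0],[1.5,-0.2,-2.6],0],[[0,0,0],[1.5,-0.2,-2.6],0]]' ;python3 st.py
```

```text
time: 22.7
tcp_pos: [0.6402, -0.089, 0.284]
ee_rot: [3.141, 0.521, 3.024]
force: [-3.0, 0.7, 1.4]
opening: 0.0164
finger_force: 54.8
pad in cal [  1.5   21.25 114.66] rot [0.03 0.15 0.01] F cal [-2.   0.4  2.8] t 22.7
```

The clips engage at about 116, which matches the model. Down 4 mm more, then release (tips about 3 mm above the shoulder).

```bash
python3 -m inch '[[[0,0,0],[0.5,-0.1,-0.9],0],[[0,0,0],[1,-0.1,-1.7],0],[[0,0,0],[1.5,-0.2,-2.6],0],[[0,0,0],[2,-0.2,-3.5],0],[[0,0,0],[2,-0.2,-3.5],0],[[0,0,0],[2,-0.2,-3.5],0],[[0,0,0],[2,-0.2,-3.5],0],[[0,0,0],[2,-0.2,-3.5],0]]' ;python3 st.py
```

```text
time: 23.5
tcp_pos: [0.6421, -0.0893, 0.2805]
ee_rot: [3.141, 0.521, 3.024]
force: [-5.4, 0.7, 2.8]
opening: 0.0166
finger_force: 58.6
pad in cal [  1.38  21.19 110.63] rot [0.02 0.17 0.  ] F cal [-3.4  0.1  5.1] t 23.5
```

```bash
python3 -m inch '[[[0,0,0],[0,0,0],0.2],[[0,0,0],[0,0,0],0.3],[[0,0,0],[0,0,0],0.35],[[0,0,0],[0,0,0],0.35],[[0,0,0],[-6,0.7,10.4],0.35],[[0,0,0],[-15,1.8,26],0.35],[[0,0,0],[-17.5,2.1,30.3],0.35],[[0,0,0],[-17.5,2.1,30.3],0.35]]' ;python3 st.py
```

```text
time: 24.3
tcp_pos: [0.6246, -0.087, 0.3128]
ee_rot: [3.141, 0.523, 3.024]
force: [-1.0, 0.2, -0.5]
opening: 0.0322
finger_force: 0.0
pad in cal [  2.17  21.42 147.44] rot [0.01 0.01 0.01] F cal [-1.2  0.   0.1] t 24.3
```

```bash
python3 -m inch '[[[0,0,0],[0.6,5,0],0.2],[[0,0,0],[0.6,5,0],0.1],[[0,0,0],[0.6,5,0],0],[[0,0,0],[0.6,5,0],0],[[0,0,0],[2,4.8,-2.6],0],[[0,0,0],[4,4.6,-6],0],[[0,0,0],[5.6,4.4,-8.7],0],[[0,0,0],[5.6,4.4,-8.7],0]]' 40;python3 st.py
```

```text
time: 25.1
tcp_pos: [0.6304, -0.0827, 0.3012]
ee_rot: [3.141, 0.52, 3.024]
force: [-0.4, -0.4, -0.3]
opening: 0.0002
finger_force: 0.0
pad in cal [  0.99  26.31 134.8 ] rot [0.04 0.21 0.  ] F cal [-0.4 -0.5 -0. ] t 25.1
```

```bash
python3 -m inch '[[[0,0,0],[0.5,-0.1,-0.9],0],[[0,0,0],[1,-0.1,-1.7],0],[[0,0,0],[1.5,-0.2,-2.6],0],[[0,0,0],[2,-0.2,-3.5],0],[[0,0,0],[2.5,-0.3,-4.3],0],[[0,0,0],[3,-0.4,-5.2],0],[[0,0,0],[3,-0.4,-5.2],0],[[0,0,0],[3,-0.4,-5.2],0]]' ;python3 st.py
```

```text
time: 25.9
tcp_pos: [0.6333, -0.0831, 0.297]
ee_rot: [3.141, 0.521, 3.024]
force: [0.2, -0.4, 1.9]
opening: 0.0002
finger_force: 0.5
pad in cal [  1.45  26.28 129.62] rot [0.03 0.14 0.  ] F cal [ 1.2 -0.4  1.5] t 25.9
```

```bash
python3 -m inch '[[[0,0,0],[0.5,-0.1,-0.9],0],[[0,0,0],[1,-0.1,-1.7],0],[[0,0,0],[1.5,-0.2,-2.6],0],[[0,0,0],[2,-0.2,-3.5],0],[[0,0,0],[2,-0.2,-3.5],0],[[0,0,0],[2,-0.2,-3.5],0],[[0,0,0],[2,-0.2,-3.5],0],[[0,0,0],[2,-0.2,-3.5],0]]' ;python3 st.py
```

```text
time: 26.7
tcp_pos: [0.6353, -0.0834, 0.2932]
ee_rot: [3.141, 0.521, 3.024]
force: [0.6, 0.6, 2.4]
opening: 0.0007
finger_force: 0.4
pad in cal [  1.22  26.22 125.38] rot [ 0.02  0.17 -0.  ] F cal [1.6 0.7 1.8] t 26.7
```

```bash
python3 -m inch '[[[0,0,0],[0.5,-0.1,-0.9],0],[[0,0,0],[1,-0.1,-1.7],0],[[0,0,0],[1.5,-0.2,-2.6],0],[[0,0,0],[2,-0.2,-3.5],0],[[0,0,0],[2,-0.2,-3.5],0],[[0,0,0],[2,-0.2,-3.5],0],[[0,0,0],[2,-0.2,-3.5],0],[[0,0,0],[2,-0.2,-3.5],0]]' ;python3 st.py
```

```text
time: 27.5
tcp_pos: [0.6373, -0.0836, 0.2897]
ee_rot: [3.142, 0.521, 3.024]
force: [0.3, 0.9, 0.7]
opening: 0.0005
finger_force: 0.3
pad in cal [  1.25  26.25 121.37] rot [ 0.02  0.17 -0.  ] F cal [0.5 0.9 0.5] t 27.5
```

```bash
python3 -m inch '[[[0,0,0],[0.5,-0.1,-0.9],0],[[0,0,0],[1,-0.1,-1.7],0],[[0,0,0],[1.5,-0.2,-2.6],0],[[0,0,0],[1.5,-0.2,-2.6],0],[[0,0,0],[1.5,-0.2,-2.6],0],[[0,0,0],[1.5,-0.2,-2.6],0],[[0,0,0],[1.5,-0.2,-2.6],0],[[0,0,0],[1.5,-0.2,-2.6],0]]' ;python3 st.py
```

```text
time: 28.3
tcp_pos: [0.6388, -0.0838, 0.2872]
ee_rot: [3.141, 0.521, 3.024]
force: [0.3, 0.5, 1.5]
opening: 0.0003
finger_force: 0.3
pad in cal [  1.27  26.26 118.39] rot [0.03 0.16 0.  ] F cal [0.9 0.5 1.2] t 28.3
```

```bash
python3 -m inch '[[[0,0,0],[0.5,-0.1,-0.9],0],[[0,0,0],[1,-0.1,-1.7],0],[[0,0,0],[1.5,-0.2,-2.6],0],[[0,0,0],[1.5,-0.2,-2.6],0],[[0,0,0],[1.5,-0.2,-2.6],0],[[0,0,0],[1.5,-0.2,-2.6],0],[[0,0,0],[1.5,-0.2,-2.6],0],[[0,0,0],[1.5,-0.2,-2.6],0]]' ;python3 st.py
```

```text
time: 29.1
tcp_pos: [0.6401, -0.0838, 0.2848]
ee_rot: [3.141, 0.521, 3.024]
force: [-5.0, 1.5, 4.6]
opening: 0.0004
finger_force: 3.3
pad in cal [  1.26  26.39 115.64] rot [0.04 0.17 0.01] F cal [-2.1  0.9  6.6] t 29.1
```

```bash
python3 -m inch '[[[0,0,0],[0.3,0,-0.4],0],[[0,0,0],[0.5,-0.1,-0.9],0],[[0,0,0],[0.5,-0.1,-0.9],0],[[0,0,0],[0.8,-0.1,-1.3],0],[[0,0,0],[0.8,-0.1,-1.3],0],[[0,0,0],[0.8,-0.1,-1.3],0],[[0,0,0],[0.8,-0.1,-1.3],0],[[0,0,0],[0.8,-0.1,-1.3],0]]' ;python3 st.py
```

```text
time: 29.9
tcp_pos: [0.6404, -0.0839, 0.2847]
ee_rot: [3.141, 0.521, 3.024]
force: [-21.2, 4.5, 14.6]
opening: 0.0006
finger_force: 11.5
pad in cal [  1.5   26.37 115.46] rot [0.03 0.16 0.01] F cal [-11.4   2.   23.5] t 29.9
```

There's a hard stop at TCP z ≈ 151 in my model, 23 N, against an expected 148. I'll lift off and compare with the inner pad by camera.

```bash
python3 -m inch '[[[0,0,0],[-10,1.2,17],0],[[0,0,0],[-30,3,50],0],[[0,0,0],[-60,5,75],0],[[0,0,0],[-105,7,90],0],[[0,0,0],[-150,10,95],0],[[0,0,0],[-195,10,95],0],[[0,0,0],[-235,10,95],0],[[0,0,0],[-235,10,95],0]]'
python3 - <<'E'
from h import *
from cell import arm
d={n:arm.read_camera(n) for n in("scene","top")};pickle.dump(d,open("c3.pkl","wb"))
A=crop(d["scene"]["image"],228,190,50,35,16)[:,:800][:560]
B=crop(d["top"]["image"],345,100,70,100,6)
A=crop(d["scene"]["image"],232,188,44,66,9)
cl=cv2.createCLAHE(2,(3,3))
im=np.hstack([A[:594],B[:594,:400]]);
im=np.dstack([cl.apply(np.ascontiguousarray(im[:,:,i])) for i in range(3)])
cv2.imwrite("pics/h.png",im);print(im.shape)
E
```

```text
time: 30.7
tcp_pos: [0.4035, -0.0741, 0.3796]
ee_rot: [-3.141, 0.524, 3.023]
force: [1.6, -0.1, 0.1]
opening: 0.0003
finger_force: 0.0
(594, 796, 3)
```

View pics/h.png

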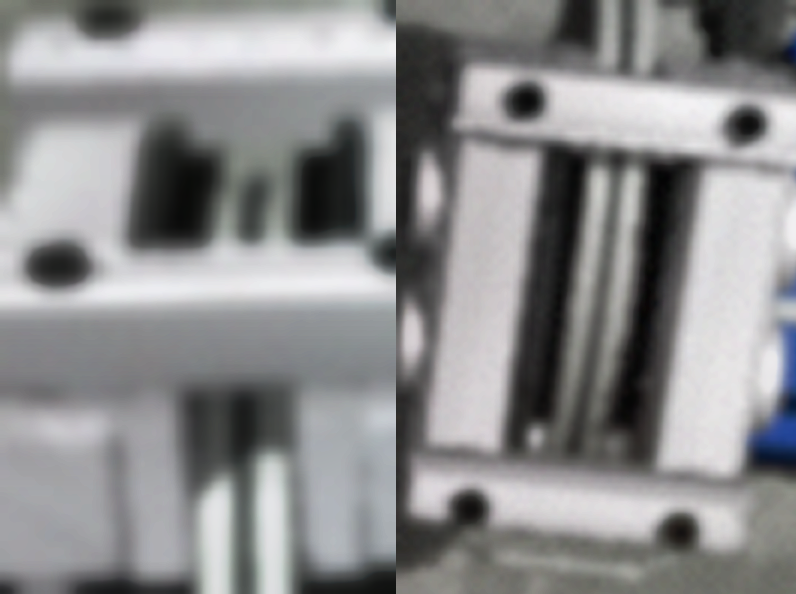

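The plain pad sits level with the inner pad. In the scene half the ear tops are at rows ~118 and ~120 and the lining tops at ~150 and ~145; the top half shows the two as mirror images. One quick numeric check of the ear tops before I hand in.

```bash
python3 - <<'E'
from h import *
from cell import arm
np.set_printoptions(linewidth=200)
g=pickle.load(open("c3.pkl","rb"))["scene"]["image"].mean(2).astype(int)
for u in(249,250,251,252,253,254,255): print("inner",u,g[196:216,u])
for u in(265,266,267,268,269,270,271): print("outer",u,g[196:216,u])
o=arm.get_obs();print(o["tcp_pos"],o["time"])
E
```

```text
inner 249 [175 160 153 152 149 141 125 105  88  80  77  75  72  69  66  63  61  65  93 136]
inner 250 [175 160 154 152 147 133 111  90  75  67  63  60  57  54  50  46  44  49  85 132]
inner 251 [175 160 154 153 147 133 111  91  74  60  50  43  40  36  34  31  30  40  81 131]
inner 252 [176 160 154 153 149 140 127 110  88  64  42  33  29  27  27  27  29  40  83 133]
inner 253 [175 160 154 154 152 149 144 131 107  73  44  31  30  32  33  36  41  53  88 137]
inner 254 [175 160 154 153 153 153 152 143 118  82  50  39  40  49  56  64  74  85 111 148]
inner 255 [173 159 154 153 153 153 153 146 124  94  73  66  72  86 100 109 118 128 143 168]
outer 265 [167 157 154 153 154 153 152 146 128 103  87  80  78  77  73  70  71  81 114 157]
outer 266 [167 157 154 153 153 153 152 144 118  81  54  45  41  41  40  39  41  60 105 154]
outer 267 [166 157 153 154 153 152 150 141 112  73  45  39  40  40  38  39  43  63 108 156]
outer 268 [166 156 154 153 150 143 137 126 102  71  53  52  53  52  52  52  57  76 118 161]
outer 269 [165 156 154 151 144 128 112 101  86  71  65  64  64  65  64  64  68  86 127 165]
outer 270 [163 155 153 150 139 117  95  82  76  72  70  69  68  67  65  66  69  88 128 166]
outer 271 [162 155 153 150 141 123 105  93  87  86  85  85  84  81  78  76  80  96 129 162]
[ 0.40583563 -0.07424221  0.37875757] 30.8
```

```bash
python3 -c "
from cell import arm
print(arm.close_job())"
```

```text
the job is handed in; nothing more can be done
None
```

The plain pad is in the outer place with its lining towards the disc, pressed to a hard stop at about 23 N and level with the inner pad in the camera images. I let go, moved the arm clear and handed the job in at about 31 s; no verdict came back.

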